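# Set an unmarked step attenuator by counting clicks from its stop, then lock the knob

### The arm

A 6-joint arm with a two-finger parallel gripper is mounted at the origin on a cart in front of the work surface, level with it; the furniture and walls round the work are solid. World frame = base frame: x ahead of the robot, y to its left, z up, the work surface at z = 0. Lengths are in m, angles in rad, forces in N, time in s.
With the tool pointing down it reaches from about 0.35 to 0.975 m from the base axis. Payload 17.4 kg.
Tool frame: the origin (TCP) lies on the centre line of the jaws, within the pads' length; the fingertips stand 19 mm ahead of it and the grasp point (between the pads) is the TCP; z points along the fingers, y is the direction in which the jaws open and shut (so a half turn about z gives the same grasp; the last joint's range is limited). The gripper opens to 85 mm and grips with 20 to 120 N. Pads are 22 mm wide; open, the fingers measure 114 mm over their backs; the gripper's body (76 mm by 85 mm) begins 54 mm behind the grasp point. The pads swing forward as they close: fully open they stand 13 mm farther back than shut.
Start: joints at [-1.329, 0.116, 1.442, -0, 1.584, -0.038], TCP at [0.186, -0.649, 0.25] pointing down, gripper open.
Joint ranges: [-2.83, 2.83], [-0.83, 2.19], [0.07, 2.5], [-1.14, 4.28], [0.01, 3], [-2.97, 2.97]. Speed limits (rad/s): [1.89, 1.89, 2.22, 3.14, 3.14, 3.14].

### API

Orientations are given as [roll, pitch, yaw] about the fixed x, y, z axes, in that order (R = Rz(yaw) Ry(pitch) Rx(roll)).
In Python, from cell import robot, capture, get_calibration gives the robot as it stands.
- The arm moves only by the tool play_rows, never from a script. Its argument "deltas" is a list that holds one entry, the list of rows, each a list of 6 numbers: the shift along the tool's x, y, z in m, then the turn, a rotation vector about the tool's x, y, z in rad. In form: [[[tx, ty, tz, wx, wy, wz], ...]]. A call has 1 to 20 rows; each row is the pose to reach, as a shift and turn from the pose commanded when the call began, along the tool's axes at that moment; what a row does not reach only later rows make up. A row lasts 1/10 s, in which the tool goes at most 50 mm and 8.59 degrees, less where a joint would pass 70% of its speed; a pose out of reach is approached as far as the arm can. A call with a gripper value outside its range is refused whole. "fingers" is the opening, from -1 (shut) to 1 (fully open), set as the call begins (left out, the last holds). The fingers move at their own pace and stop on an object; "squeeze" is the grip in N (left out, the last holds). Time passes only in rows, so rows that repeat a pose let the fingers close. It gives the time, the measured TCP pose, the force and the opening at its end, in the units of the state.
- robot.read_state(): the state, without advancing time (a new reading comes with each control period).
- capture(name): name is "scene" or "side" or "wrist"; returns the picture (480x640x3 uint8, red, green, blue); there is no depth.
- get_calibration(name): a dict with "intrinsics" (3x3 intrinsics, pixels), "view" (4x4, takes a point from world to camera coordinates); the wrist camera has in their place "mount" (4x4, takes a point from camera to tool coordinates, whose origin is the TCP and whose axes are the flange's). Camera axes: x right, y up, looking along -z (the intrinsics and any distortion apply to the point x, -y, -z); pixel columns grow to the right and rows downward; lengths in m; the calibration is good to about 2 mm. A picture is of the moment at which its call begins: read the wrist's pose just before it. get_calibration takes no time and is no camera call.
- robot.sign_off(): hands the job in, once; it reports no verdict.
The state is a dict: "time": time; "joint_pos": joint angles; "dq": joint speeds; "joint_efforts": joint torques, N m; "tcp_pos": TCP position; "tool_rot": TCP orientation; "contact_force": force on the tool from outside, world axes, zero at the start; "wrist_torque": the same for the moment, N m; "width": finger opening in m.
Only numpy, scipy, OpenCV 4.12 (cv2) and the standard library are available. Lean on these libraries where they do the work, as an engineer would, in place of code of your own. Each camera call takes 0.05 s, during which the arm holds its last target. There are 200 camera calls.

### The job

The knob of the step attenuator carries no marks, so its setting has to be counted. Turn the knob anticlockwise (seen from above) until it meets its end stop, without forcing it against the stop; then turn it clockwise by exactly four clicks. Finally slide the lock's black thumb tab fully home towards the knob, so that the setting is held, and leave the small things on the bench where they lie.

Things in the scene. Friction and masses are not known exactly. Their poses are not given: they have to be found in the camera images.
- attenuator: Step attenuator: die-cast aluminium box, 120 (x) x 188 (y) x 56 (z) mm, fixed on the worktop. Origin at the centre of its underside, z up; its flat top panel lies 56 mm up. On the panel stand a round black ribbed knob (at y = +45 mm) and the black thumb tab of the knob lock (at y = -33 mm). Two coaxial jacks at the back (+x).
- knob_axis (a point): Point on the knob's vertical axis, 22 mm above the panel: the height to grip at. Fixed to the box, does not turn with the knob. Knob: plain ribbed non-slip cylinder 32 mm across, 8 to 34 mm above the panel, no pointer or mark. Under it, 2.5 to 8 mm above the panel, turns a steel index plate 49 mm across with 12 round teeth, all alike.
- switch (a point): The switch's axis at the panel, under the knob. Inside, a wiper runs over contacts 0 to 5, 30 degrees apart, clockwise; rubbered end stops 3 degrees beyond. It starts on any of 1 to 4. It takes 0.2 Nm to leave a click; the torque falls off over 15 degrees, then the knob pulls itself into the next click. 0.35 Nm is felt only at a stop; over 0.55 Nm damages it.
- lock_tab (a point): Centre of the top of the lock's thumb tab: black upright block 24 mm wide (box x), 10 mm thick (box y), 2.5 to 19.5 mm above the panel. It slides along the box's y: at first drawn back, 78 mm from the knob's axis; it is pushed 9 mm towards the knob (+y of the box), friction 2 N. Behind it (-y) the panel is clear for 50 mm.
- knob_lock (a joint): Travel of the knob lock in m: 0 drawn back (at first), 0.009 fully home, its steel nose between two teeth of the index plate. It goes home only when the switch stands in a click; between clicks the nose butts on a tooth at about 0.005.
- usb_stick: Small dark USB stick, 18 x 52 x 8 mm, lying in front of the box. Bystander. Origin at the middle of its underside.
- microtube: Small plastic tube, 17 x 39 x 13 mm, lying in front of the box. Bystander. Origin at the middle of its underside.
- marker: Marker pen, 13 x 130 x 14 mm, lying to the right of the box. Bystander. Origin at the middle of its underside.
- timer: Bench timer, 58 x 72 x 21 mm, to the right of the box. Bystander. Origin at the middle of its underside.

How it is judged:
By the outcome, as a careful person would: the job done as asked, in the order asked, and still so for the second after the job is handed in, with the robot touching nothing.
It also fails if it takes over 72 s, if anything falls off the work surface, if the arm or the gripper's body presses on something with over 40 N, if the wrist force passes 120 N, or if a joint passes its speed limit or range.

## Working session

There is one attempt and no reset: what is moved stays moved. The work goes in short steps, Python scripts to look and compute and a tool call to move; the robot and the scene stay as the last step left them, time stands still between calls to the robot, and variables do not carry over. Pictures are saved under pics/ and viewed, about 8 in all and at most 12, crops included, and the job is handed in when it is done.

Besides the shell and the picture viewer there is one more tool, called by a JSON object that holds its "name" and its "arguments", one argument or row to a line. play_rows: Moves the arm, as the interface text tells. Its arguments: {"type":"object","properties":{"deltas":{"type":"array"},"fingers":{"type":"number"},"squeeze":{"type":"number"}},"required":["deltas"]}

```bash
mkdir -p pics; ls
python3 - <<'E'
from cell import robot, capture, get_calibration
import cv2,numpy as np
np.set_printoptions(precision=4,suppress=True)
for n in("scene","side"):
    im=capture(n); cv2.imwrite(f"pics/{n}.png",im[:,:,::-1])
    c=get_calibration(n); print(n,c)
print(get_calibration("wrist")); print(robot.read_state())
a=cv2.imread("pics/scene.png")
E
```

```text
pics
scene {'intrinsics': array([[458.7513,   0.    , 319.7018],
       [  0.    , 458.7513, 249.9318],
       [  0.    ,   0.    ,   1.    ]]), 'view': array([[-0.6096, -0.7927,  0.0047,  0.1435],
       [ 0.4082, -0.3088,  0.8591, -0.2821],
       [-0.6795,  0.5256,  0.5119, -0.5419],
       [ 0.    ,  0.    ,  0.    ,  1.    ]])}
side {'intrinsics': array([[573.0377,   0.    , 328.0097],
       [  0.    , 573.0377, 237.3807],
       [  0.    ,   0.    ,   1.    ]]), 'view': array([[-0.9594, -0.2819,  0.0121,  0.3679],
       [ 0.1811, -0.5823,  0.7926, -0.2273],
       [-0.2164,  0.7626,  0.6097, -0.6822],
       [ 0.    ,  0.    ,  0.    ,  1.    ]])}
{'intrinsics': array([[381.1193,   0.    , 315.4134],
       [  0.    , 381.1193, 242.0573],
       [  0.    ,   0.    ,   1.    ]]), 'mount': array([[-0.0001,  0.9614,  0.2752,  0.0696],
       [ 1.    , -0.0001,  0.0007, -0.0001],
       [ 0.0007,  0.2752, -0.9614, -0.1239],
       [ 0.    ,  0.    ,  0.    ,  1.    ]])}
{'time': 0.1, 'joint_pos': array([-1.3288,  0.1164,  1.4422, -0.    ,  1.584 , -0.0378]), 'dq': array([-0.0007, -0.0004, -0.0004,  0.0009, -0.0021,  0.0012]), 'joint_efforts': array([  0.0019, -73.3667, -63.3789,  -0.0002,   0.0052,   0.0001]), 'tcp_pos': array([ 0.1863, -0.6486,  0.2497]), 'tool_rot': array([-3.1406, -0.    ,  0.2797]), 'contact_force': array([-0.1307, -0.723 , -0.0504]), 'wrist_torque': array([ 0.0224, -0.0174, -0.0155]), 'width': 0.08537898550625128}
```

View pics/scene.png

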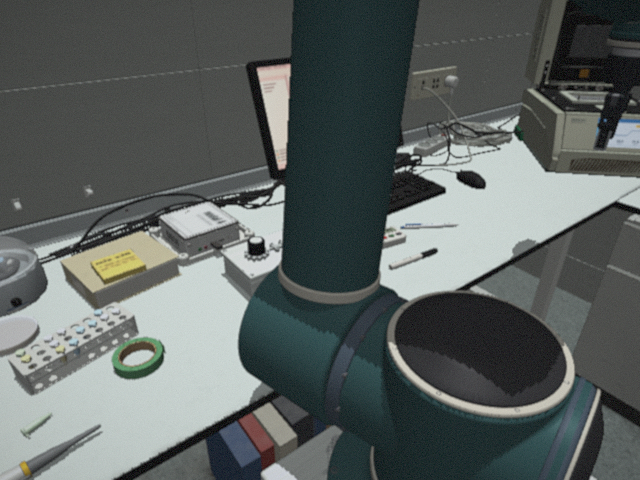

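View pics/side.png

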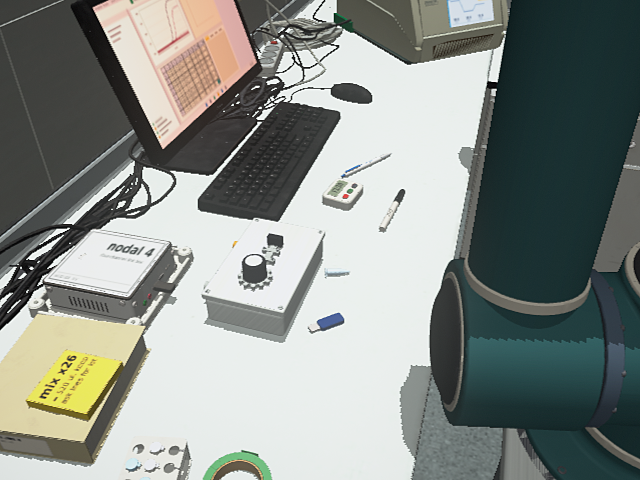

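The side picture shows the box: knob top near (256,258), tab top near (275,237), and panel corners near (205,292), (284,306), (325,232) and (254,220). Next I cast rays to these.

```bash
cat > h.py <<'E'
import numpy as np, cv2
from cell import robot, capture, get_calibration
from scipy.spatial.transform import Rotation as R
np.set_printoptions(precision=4,suppress=True)
def cam(n,st=None):
    c=get_calibration(n); K=c["intrinsics"]
    if n=="wrist":
        T=np.eye(4); T[:3,:3]=R.from_euler("xyz",st["tool_rot"]).as_matrix(); T[:3,3]=st["tcp_pos"]; M=T@c["mount"]
    else: M=np.linalg.inv(c["view"])
    return K,M
def ray(n,uv,z,st=None):
    K,M=cam(n,st); d=np.linalg.inv(K)@[uv[0],uv[1],1]; d=M[:3,:3]@(d*[1,-1,-1]); o=M[:3,3]
    return o+d*(z-o[2])/d[2]
def proj(n,p,st=None):
    K,M=cam(n,st); q=np.linalg.inv(M)@[*p,1]; q=K@(q[:3]*[1,-1,-1]); return q[:2]/q[2]
E
python3 - <<'E'
from h import *
print("knob",ray("side",(256,258),.09)); print("tab",ray("side",(275,237),.0755))
c=[ray("side",p,.056) for p in((205,292),(284,306),(325,232),(254,220))]
for p in c: print(p)
print(np.mean(c,0)); print([np.linalg.norm(c[i]-c[i-1]) for i in range(4)])
for p in((325,323),(337,272),(392,210),(343,193)): print(ray("side",p,.005))
print("scene knob", ray("scene",(257,240),.09))
im=cv2.imread("pics/side.png")[190:350,180:400]; cv2.imwrite("pics/sc.png",cv2.resize(im,None,fx=3.5,fy=3.5,interpolation=2))
E
```

```text
knob [ 0.5056 -0.0621  0.09  ]
tab [ 0.5047 -0.1316  0.0755]
[ 0.5619 -0.0119  0.056 ]
[ 0.4502 -0.018   0.056 ]
[ 0.4449 -0.1901  0.056 ]
[ 0.5619 -0.1869  0.056 ]
[ 0.5048 -0.1017  0.056 ]
[np.float64(0.17499448033486886), np.float64(0.11184460341290446), np.float64(0.17220960606094243), np.float64(0.11702923685804985)]
[ 0.4031 -0.0515  0.005 ]
[ 0.4164 -0.1615  0.005 ]
[ 0.3678 -0.3536  0.005 ]
[ 0.4663 -0.3809  0.005 ]
scene knob [ 0.5047 -0.0568  0.09  ]
```

View pics/sc.png

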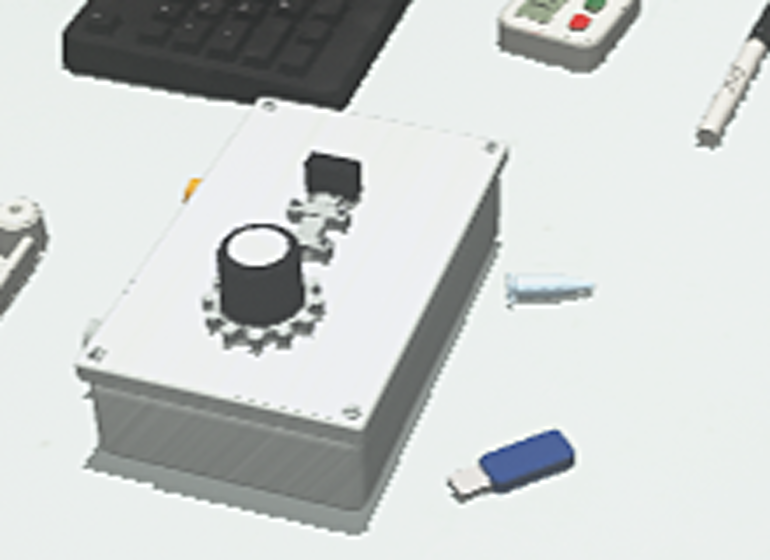

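Crop: knob's white cap is centred near (254,260) full-frame, and the box is almost square to the world axes. Now I move over the knob for a close look.

{"name": "play_rows", "arguments": {
  "deltas": [
    [[0.03,-0.03,0,0,0,-0.01],[0.065,-0.065,0,0,0,-0.02],[0.1,-0.1,0,0,0,-0.04],[0.135,-0.137,0,0,0,-0.05],[0.17,-0.173,0,0,0,-0.06],[0.205,-0.21,0,0,0,-0.08],[0.24,-0.245,0,0,0,-0.09],[0.275,-0.28,0,0,0,-0.1],[0.31,-0.315,0,0,0,-0.12],[0.345,-0.35,0,0,0,-0.13],[0.38,-0.387,0,0,0,-0.14],[0.41,-0.42,0,0,0,-0.16],[0.44,-0.45,0,0,0,-0.17],[0.46,-0.47,0,0,0,-0.18],[0.47,-0.479,0,0,0,-0.18],[0.47,-0.479,0,0,0,-0.18],[0.47,-0.479,0,0,0,-0.18],[0.47,-0.479,0,0,0,-0.18]]
  ],
  "fingers": 1
}}

```text
time: 1.9
tcp_pos: [0.5054, -0.0597, 0.2503]
tool_rot: [3.141, 0.0, 0.458]
contact_force: [0.5, -0.5, 0.5]
width: 0.085
```

Run:
```python
from h import *
s=robot.read_state(); im=capture("wrist")[:,:,::-1]; cv2.imwrite("pics/w1.png",im)
print(s["time"],s["tcp_pos"],s["tool_rot"],s["joint_pos"],s["contact_force"],s["wrist_torque"])
```

```text
1.9 [ 0.5054 -0.0597  0.2503] [3.1414 0.0001 0.4584] [-0.1675 -0.2511  1.7905 -0.0002  1.6022  0.9449] [ 0.501  -0.4908  0.5083] [-0.0278  0.02    0.0096]
```

View pics/w1.png

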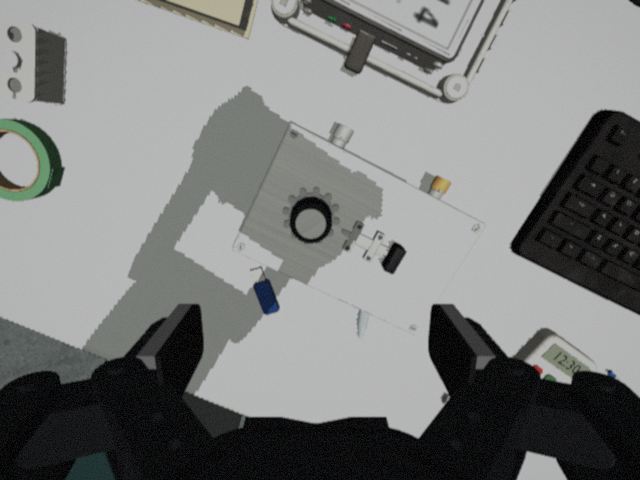

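Wrist view: knob cap near (312,223), tab near (394,257), panel corners near (293,124), (483,227), (413,330) and (237,247). I refine these by masks and cast rays.

Run:
```python
from h import *
s=robot.read_state(); im=cv2.imread("pics/w1.png"); g=cv2.cvtColor(im,6)
m=(g<60).astype(np.uint8); n,l,st,ce=cv2.connectedComponentsWithStats(m)
for i in range(1,n):
    if st[i,4]>150 and 200<st[i,0]<480 and st[i,1]+st[i,3]<300: print(st[i],ce[i])
# knob: outline of blob by ellipse; 
for name,p,z in(("cap",(312,223),.09),("tab",(394,257),.0755),("c1",(293,124),.056),("c2",(483,227),.056),("c3",(413,330),.056),("c4",(237,247),.056)):
    print(name,ray("wrist",p,z,s))
i=l[223-21,312]
print("tcp proj at panel",proj("wrist",(s["tcp_pos"][0],s["tcp_pos"][1],.09),s))
c=im[160:300,260:440]; cv2.imwrite("pics/w1c.png",cv2.resize(c,None,fx=4,fy=4,interpolation=2))
```

```text
[ 304    0  143   68 1780] [373.0365  32.4635]
[290 197  42  46 796] [310.7965 215.5578]
[382 243  23  30 389] [392.9717 257.653 ]
cap [ 0.5073 -0.0555  0.09  ]
tab [ 0.5083 -0.1301  0.0755]
c1 [ 0.5661 -0.0095  0.056 ]
c2 [ 0.5618 -0.1919  0.056 ]
c3 [ 0.45   -0.1878  0.056 ]
c4 [ 0.4519 -0.0095  0.056 ]
tcp proj at panel [315.8004 227.426 ]
```

View pics/w1c.png

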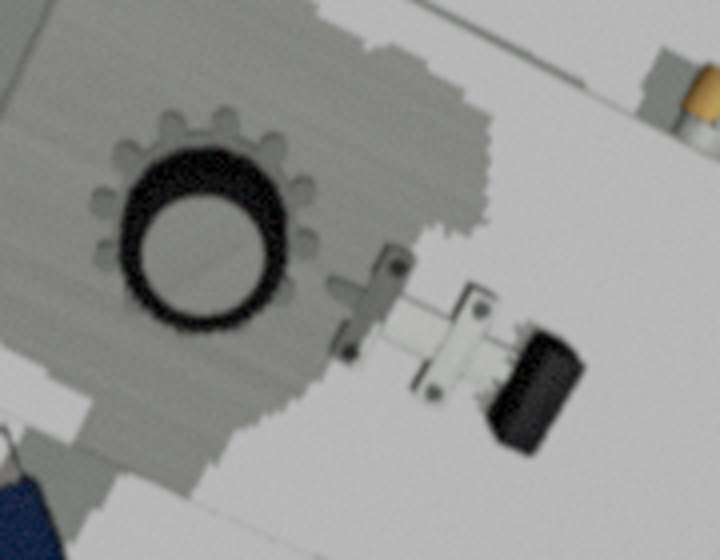

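Knob axis from cap and corners agrees: about (0.507,-0.0553), box yaw about -0.015. I go down to z=0.15 and recheck the cap there.

{"name": "play_rows", "arguments": {
  "deltas": [
    [[0.0034,-0.0033,0.03,0,0,0],[0.0034,-0.0033,0.06,0,0,0],[0.0034,-0.0033,0.085,0,0,0],[0.0034,-0.0033,0.1,0,0,0],[0.0034,-0.0033,0.1,0,0,0],[0.0034,-0.0033,0.1,0,0,0]]
  ]
}}

```text
time: 2.55
tcp_pos: [0.5077, -0.0545, 0.1513]
tool_rot: [3.141, -0.001, 0.459]
contact_force: [0.0, -0.2, 0.5]
width: 0.0855
```

Run:
```python
from h import *
s=robot.read_state(); im=np.ascontiguousarray(capture("wrist")[:,:,::-1]); cv2.imwrite("pics/w2.png",im)
g=cv2.cvtColor(im,6); print(s["tcp_pos"],s["tool_rot"],s["wrist_torque"],s["contact_force"])
u,v=proj("wrist",(.507,-.0553,.09),s); print(u,v)
# cap: flood of bright region inside the black ring
m=(g>70).astype(np.uint8); n,l,st,ce=cv2.connectedComponentsWithStats(m,connectivity=4); i=l[int(v),int(u)]; print(st[i],ce[i],ray("wrist",ce[i],.09,s))
m=(g<60).astype(np.uint8); n,l,st,ce=cv2.connectedComponentsWithStats(m)
for i in range(1,n):
    if 300<st[i,4]<20000: print(st[i],ce[i])
```

```text
[ 0.5077 -0.0545  0.1513] [ 3.1411 -0.0007  0.4593] [ 0.0125 -0.0293 -0.0217] [ 0.0274 -0.2069  0.5383]
316.6040785205943 274.8139013749762
[ 293  254   45   43 1533] [314.8213 275.1344] [ 0.5064 -0.0546  0.09  ]
[401   0  35  28 331] [417.5589  12.4653]
[ 428    0   92   51 1251] [467.0384  25.1998]
[ 578  199   62  126 4259] [617.3386 271.4609]
[ 284  232   62   70 1909] [314.8444 259.7727]
[239 329  33  46 874] [255.3902 352.1144]
```

View pics/w2.png

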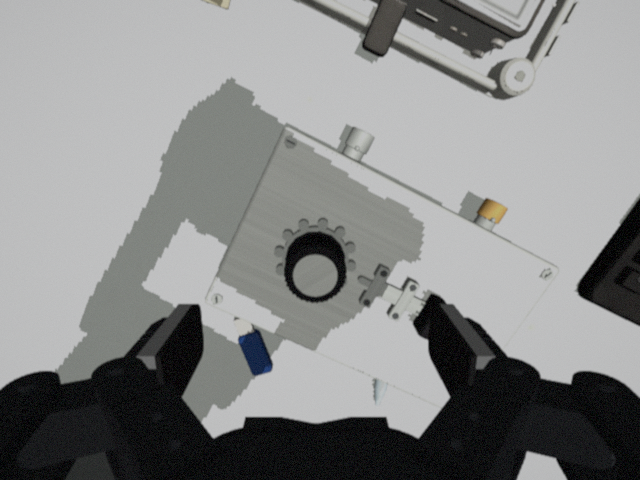

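{"name": "play_rows", "arguments": {
  "deltas": [
    [[-0.0011,-0.0002,0.02,0,0,0],[-0.0011,-0.0002,0.04,0,0,0],[-0.0011,-0.0002,0.055,0,0,0],[-0.0011,-0.0002,0.063,0,0,0],[-0.0011,-0.0002,0.065,0,0,0],[-0.0011,-0.0002,0.065,0,0,0]]
  ]
}}

```text
time: 3.2
tcp_pos: [0.5066, -0.0545, 0.0858]
tool_rot: [3.141, -0.0, 0.46]
contact_force: [-1.3, -0.1, 0.9]
width: 0.0855
```

{"name": "play_rows", "arguments": {
  "deltas": [
    [[0,0,0,0,0,0],[0,0,0,0,0,0],[0,0,0,0,0,0],[0,0,0,0,0,0],[0,0,0,0,0,0],[0,0,0,0,0,0],[0,0,0,0,0,0],[0,0,0,0,0,0]]
  ],
  "fingers": -1,
  "squeeze": 40
}}

```text
time: 4.0
tcp_pos: [0.5066, -0.0547, 0.0859]
tool_rot: [3.141, -0.001, 0.46]
contact_force: [-1.3, -3.2, 6.4]
width: 0.0307
```

```bash
cat > s.py <<'E'
from h import *
s=robot.read_state(); 
Rm=R.from_euler("xyz",s["tool_rot"]).as_matrix()
print("t %.2f yaw %.2fdeg Tz %.3f w %.4f q6 %.3f"%(s["time"],np.degrees(s["tool_rot"][2]),s["wrist_torque"][2],s["width"],s["joint_pos"][5]),s["tcp_pos"],"F",s["contact_force"],"Ftool",Rm.T@s["contact_force"],"M",s["wrist_torque"],"eff6",s["joint_efforts"][5])
E
python3 s.py
```

```text
t 4.00 yaw 26.34deg Tz -0.067 w 0.0307 q6 0.954 [ 0.5066 -0.0547  0.0859] F [-1.2859 -3.2176  6.374 ] Ftool [-2.5765  2.3184 -6.3734] M [-0.4898  0.1485 -0.0673] eff6 -0.03290617489255965
```

{"name": "play_rows", "arguments": {
  "deltas": [
    [[0,0,0,0,0,-0.035],[0,0,0,0,0,-0.07],[0,0,0,0,0,-0.07],[0,0,0,0,0,-0.07]]
  ]
}}

```text
time: 4.4
tcp_pos: [0.5066, -0.0547, 0.0859]
tool_rot: [3.141, -0.0, 0.53]
contact_force: [-1.2, -3.1, 6.7]
width: 0.0306
```

```bash
python3 s.py
```

```text
t 4.40 yaw 30.34deg Tz -0.093 w 0.0306 q6 0.884 [ 0.5066 -0.0547  0.0859] F [-1.2175 -3.1457  6.7333] Ftool [-2.6371  2.1053 -6.7326] M [-0.5095  0.2374 -0.0928] eff6 -0.16494958195835352
```

{"name": "play_rows", "arguments": {
  "deltas": [
    [[0,0,0,0,0,-0.017],[0,0,0,0,0,-0.035],[0,0,0,0,0,-0.035],[0,0,0,0,0,-0.035]]
  ]
}}

```text
time: 4.8
tcp_pos: [0.5066, -0.0547, 0.0859]
tool_rot: [3.141, -0.0, 0.565]
contact_force: [-0.9, -2.6, 6.6]
width: 0.0308
```

```bash
python3 s.py
```

```text
t 4.80 yaw 32.35deg Tz -0.181 w 0.0308 q6 0.849 [ 0.5066 -0.0547  0.0859] F [-0.9376 -2.5962  6.6263] Ftool [-2.1779  1.6977 -6.6258] M [-0.469   0.1278 -0.1814] eff6 -0.21262799855321646
```

{"name": "play_rows", "arguments": {
  "deltas": [
    [[0,0,0,0,0,-0.03],[0,0,0,0,0,-0.05],[0,0,0,0,0,-0.05],[0,0,0,0,0,-0.05]]
  ]
}}

```text
time: 5.2
tcp_pos: [0.5066, -0.0547, 0.0859]
tool_rot: [3.141, -0.0, 0.615]
contact_force: [-2.3, -2.4, 8.0]
width: 0.0308
```

```bash
python3 s.py
```

```text
t 5.20 yaw 35.21deg Tz -0.154 w 0.0308 q6 0.799 [ 0.5066 -0.0547  0.0859] F [-2.2869 -2.4103  7.9832] Ftool [-3.2559  0.6571 -7.9836] M [-0.5356  0.3431 -0.1536] eff6 -0.14810079708695412
```

{"name": "play_rows", "arguments": {
  "deltas": [
    [[0,0,0,0,0,-0.03],[0,0,0,0,0,-0.05],[0,0,0,0,0,-0.05],[0,0,0,0,0,-0.05]]
  ]
}}

```text
time: 5.6
tcp_pos: [0.5066, -0.0547, 0.0859]
tool_rot: [3.141, -0.0, 0.665]
contact_force: [2.4, -0.8, 2.6]
width: 0.0306
```

```bash
python3 s.py
```

```text
t 5.60 yaw 38.08deg Tz -0.021 w 0.0306 q6 0.749 [ 0.5066 -0.0547  0.0859] F [ 2.3867 -0.7582  2.5862] Ftool [ 1.4119  2.0711 -2.584 ] M [-0.2593 -0.1903 -0.0212] eff6 -0.0984967709518969
```

{"name": "play_rows", "arguments": {
  "deltas": [
    [[0,0,0,0,0,-0.06],[0,0,0,0,0,-0.12],[0,0,0,0,0,-0.18],[0,0,0,0,0,-0.24],[0,0,0,0,0,-0.3],[0,0,0,0,0,-0.318],[0,0,0,0,0,-0.318],[0,0,0,0,0,-0.318]]
  ]
}}

```text
time: 6.4
tcp_pos: [0.5066, -0.0547, 0.0859]
tool_rot: [3.141, 0.0, 0.983]
contact_force: [-1.2, -3.8, 6.4]
width: 0.0307
```

```bash
python3 s.py
```

```text
t 6.40 yaw 56.31deg Tz 0.023 w 0.0307 q6 0.431 [ 0.5066 -0.0547  0.0859] F [-1.2013 -3.7974  6.3858] Ftool [-3.8263  1.113  -6.3846] M [-0.4755  0.1368  0.0229] eff6 -0.018500182195566595
```

{"name": "play_rows", "arguments": {
  "deltas": [
    [[0,0,0,0,0,-0.035],[0,0,0,0,0,-0.07],[0,0,0,0,0,-0.07],[0,0,0,0,0,-0.07]]
  ]
}}

```text
time: 6.8
tcp_pos: [0.5066, -0.0547, 0.0859]
tool_rot: [3.141, 0.0, 1.053]
contact_force: [-2.0, -2.7, 7.9]
width: 0.0309
```

```bash
python3 s.py
```

```text
t 6.80 yaw 60.31deg Tz -0.227 w 0.0309 q6 0.361 [ 0.5066 -0.0547  0.0859] F [-2.0363 -2.7125  7.8598] Ftool [-3.3652 -0.4171 -7.8601] M [-0.5294  0.2052 -0.227 ] eff6 -0.3032879624515772
```

{"name": "play_rows", "arguments": {
  "deltas": [
    [[0,0,0,0,0,-0.017],[0,0,0,0,0,-0.035],[0,0,0,0,0,-0.035],[0,0,0,0,0,-0.035]]
  ]
}}

```text
time: 7.2
tcp_pos: [0.5066, -0.0547, 0.0858]
tool_rot: [3.141, 0.0, 1.087]
contact_force: [-0.5, -2.5, 6.0]
width: 0.0309
```

```bash
python3 s.py
```

```text
t 7.20 yaw 62.30deg Tz -0.364 w 0.0309 q6 0.326 [ 0.5066 -0.0547  0.0858] F [-0.4583 -2.5336  6.0012] Ftool [-2.4568  0.7779 -6.0001] M [-0.5979  0.0466 -0.3643] eff6 -0.41230084374547005
```

{"name": "play_rows", "arguments": {
  "deltas": [
    [[0,0,0,0,0,0],[0,0,0,0,0,0]]
  ]
}}

```text
time: 7.4
tcp_pos: [0.5066, -0.0547, 0.0858]
tool_rot: [3.141, 0.0, 1.087]
contact_force: [-2.1, -3.5, 7.0]
width: 0.0306
```

```bash
python3 s.py
```

```text
t 7.40 yaw 62.30deg Tz -0.342 w 0.0306 q6 0.326 [ 0.5066 -0.0547  0.0858] F [-2.095  -3.5431  7.0094] Ftool [-4.1118 -0.2009 -7.0091] M [-0.55    0.0977 -0.3418] eff6 -0.3818029537796974
```

{"name": "play_rows", "arguments": {
  "deltas": [
    [[0,0,0,0,0,-0.005],[0,0,0,0,0,-0.01],[0,0,0,0,0,-0.01]]
  ]
}}

```text
time: 7.7
tcp_pos: [0.5066, -0.0548, 0.0859]
tool_rot: [3.141, 0.0, 1.097]
contact_force: [-0.1, -2.8, 5.1]
width: 0.0309
```

```bash
python3 s.py
```

```text
t 7.70 yaw 62.88deg Tz -0.436 w 0.0309 q6 0.316 [ 0.5066 -0.0548  0.0859] F [-0.0598 -2.8286  5.099 ] Ftool [-2.5453  1.2419 -5.0974] M [-0.6133 -0.0846 -0.4364] eff6 -0.5422488413751125
```

{"name": "play_rows", "arguments": {
  "deltas": [
    [[0,0,0,0,0,0.03],[0,0,0,0,0,0.06],[0,0,0,0,0,0.09],[0,0,0,0,0,0.115],[0,0,0,0,0,0.115],[0,0,0,0,0,0.115]]
  ]
}}

```text
time: 8.3
tcp_pos: [0.5066, -0.0547, 0.0858]
tool_rot: [3.141, 0.0, 0.983]
contact_force: [-0.7, -3.5, 5.4]
width: 0.0306
```

```bash
python3 s.py
```

```text
t 8.30 yaw 56.30deg Tz -0.016 w 0.0306 q6 0.431 [ 0.5066 -0.0547  0.0858] F [-0.7298 -3.5433  5.4247] Ftool [-3.3528  1.3644 -5.4234] M [-0.5013  0.1277 -0.0156] eff6 0.030817369697615504
```

{"name": "play_rows", "arguments": {
  "deltas": [
    [[0,0,0,0,0,0.035],[0,0,0,0,0,0.07],[0,0,0,0,0,0.105],[0,0,0,0,0,0.105],[0,0,0,0,0,0.105]]
  ]
}}

```text
time: 8.8
tcp_pos: [0.5066, -0.0547, 0.0859]
tool_rot: [3.141, 0.0, 0.878]
contact_force: [-0.9, -3.1, 6.8]
width: 0.0308
```

```bash
python3 s.py
```

```text
t 8.80 yaw 50.29deg Tz 0.182 w 0.0308 q6 0.536 [ 0.5066 -0.0547  0.0859] F [-0.8581 -3.1319  6.7548] Ftool [-2.9577  1.347  -6.7535] M [-0.427   0.2477  0.182 ] eff6 0.2909982483834028
```

{"name": "play_rows", "arguments": {
  "deltas": [
    [[0,0,0,0,0,0.06],[0,0,0,0,0,0.12],[0,0,0,0,0,0.18],[0,0,0,0,0,0.24],[0,0,0,0,0,0.3],[0,0,0,0,0,0.36],[0,0,0,0,0,0.419],[0,0,0,0,0,0.419],[0,0,0,0,0,0.419]]
  ]
}}

```text
time: 9.7
tcp_pos: [0.5066, -0.0546, 0.0859]
tool_rot: [3.141, -0.001, 0.459]
contact_force: [-1.0, -3.2, 6.0]
width: 0.0303
```

```bash
python3 s.py
```

```text
t 9.70 yaw 26.27deg Tz -0.020 w 0.0303 q6 0.955 [ 0.5066 -0.0546  0.0859] F [-0.9773 -3.1533  5.9989] Ftool [-2.269   2.3998 -5.9982] M [-0.4541  0.1262 -0.0198] eff6 0.11249584145843983
```

{"name": "play_rows", "arguments": {
  "deltas": [
    [[0,0,0,0,0,0.05],[0,0,0,0,0,0.105],[0,0,0,0,0,0.105],[0,0,0,0,0,0.105]]
  ]
}}

```text
time: 10.1
tcp_pos: [0.5066, -0.0546, 0.0858]
tool_rot: [3.141, -0.001, 0.354]
contact_force: [-0.0, -2.9, 4.2]
width: 0.0307
```

```bash
python3 s.py
```

```text
t 10.10 yaw 20.26deg Tz 0.027 w 0.0307 q6 1.060 [ 0.5066 -0.0546  0.0858] F [-0.0158 -2.8751  4.2171] Ftool [-1.0083  2.6948 -4.2156] M [-0.4223 -0.0739  0.0273] eff6 0.14902453869581223
```

{"name": "play_rows", "arguments": {
  "deltas": [
    [[0,0,0,0,0,0.06],[0,0,0,0,0,0.12],[0,0,0,0,0,0.18],[0,0,0,0,0,0.24],[0,0,0,0,0,0.3],[0,0,0,0,0,0.36],[0,0,0,0,0,0.419],[0,0,0,0,0,0.419],[0,0,0,0,0,0.419]]
  ]
}}

```text
time: 11.0
tcp_pos: [0.5066, -0.0546, 0.0858]
tool_rot: [3.141, -0.001, -0.065]
contact_force: [-2.0, -2.6, 6.3]
width: 0.0305
```

```bash
python3 s.py
```

```text
t 11.00 yaw -3.75deg Tz -0.051 w 0.0305 q6 1.479 [ 0.5066 -0.0546  0.0858] F [-2.0207 -2.5955  6.3295] Ftool [-1.8423  2.7247 -6.3296] M [-0.476   0.2961 -0.0505] eff6 0.1089190668426454
```

{"name": "play_rows", "arguments": {
  "deltas": [
    [[0,0,0,0,0,0.05],[0,0,0,0,0,0.105],[0,0,0,0,0,0.105],[0,0,0,0,0,0.105]]
  ]
}}

```text
time: 11.4
tcp_pos: [0.5066, -0.0546, 0.0858]
tool_rot: [3.141, -0.001, -0.17]
contact_force: [-2.2, -2.1, 6.7]
width: 0.0309
```

```bash
python3 s.py
```

```text
t 11.40 yaw -9.75deg Tz 0.299 w 0.0309 q6 1.584 [ 0.5066 -0.0546  0.0858] F [-2.2009 -2.111   6.6921] Ftool [-1.8067  2.4549 -6.6928] M [-0.3041  0.1696  0.2994] eff6 0.4644858743995428
```

{"name": "play_rows", "arguments": {
  "deltas": [
    [[0,0,0,0,0,0.06],[0,0,0,0,0,0.12],[0,0,0,0,0,0.18],[0,0,0,0,0,0.24],[0,0,0,0,0,0.3],[0,0,0,0,0,0.36],[0,0,0,0,0,0.419],[0,0,0,0,0,0.419],[0,0,0,0,0,0.419]]
  ]
}}

```text
time: 12.3
tcp_pos: [0.5066, -0.0546, 0.0859]
tool_rot: [-3.142, -0.001, -0.589]
contact_force: [-1.5, -2.5, 6.4]
width: 0.0307
```

```bash
python3 s.py
```

```text
t 12.30 yaw -33.77deg Tz 0.016 w 0.0307 q6 2.003 [ 0.5066 -0.0546  0.0859] F [-1.4767 -2.4528  6.3986] Ftool [ 0.141   2.8597 -6.3986] M [-0.434   0.2777  0.0162] eff6 0.12579405214637518
```

{"name": "play_rows", "arguments": {
  "deltas": [
    [[0,0,0,0,0,0.035],[0,0,0,0,0,0.07],[0,0,0,0,0,0.105],[0,0,0,0,0,0.105],[0,0,0,0,0,0.105],[0,0,0,0,0,0.105]]
  ]
}}

```text
time: 12.9
tcp_pos: [0.5066, -0.0546, 0.0859]
tool_rot: [-3.141, -0.001, -0.694]
contact_force: [-1.9, -2.0, 8.3]
width: 0.0308
```

```bash
python3 s.py
```

```text
t 12.90 yaw -39.77deg Tz 0.128 w 0.0308 q6 2.108 [ 0.5066 -0.0546  0.0859] F [-1.9452 -2.0467  8.29  ] Ftool [-0.1787  2.8162 -8.2906] M [-0.2693  0.3378  0.1284] eff6 0.15180245507508516
```

{"name": "play_rows", "arguments": {
  "deltas": [
    [[0,0,0,0,0,0],[0,0,0,0,0,0]]
  ]
}}

```text
time: 13.1
tcp_pos: [0.5066, -0.0546, 0.0859]
tool_rot: [-3.141, -0.001, -0.694]
contact_force: [-1.7, -2.0, 6.7]
width: 0.0305
```

```bash
python3 s.py
```

```text
t 13.10 yaw -39.77deg Tz 0.041 w 0.0305 q6 2.108 [ 0.5066 -0.0546  0.0859] F [-1.653  -2.0058  6.7113] Ftool [ 0.018   2.5984 -6.7115] M [-0.4314  0.2745  0.0405] eff6 0.0705180549994111
```

{"name": "play_rows", "arguments": {
  "deltas": [
    [[0,0,0,0,0,0.05],[0,0,0,0,0,0.105],[0,0,0,0,0,0.105],[0,0,0,0,0,0.105]]
  ]
}}

```text
time: 13.5
tcp_pos: [0.5066, -0.0546, 0.0858]
tool_rot: [-3.141, -0.001, -0.799]
contact_force: [-1.6, -0.8, 8.0]
width: 0.0308
```

```bash
python3 s.py
```

```text
t 13.50 yaw -45.80deg Tz 0.092 w 0.0308 q6 2.213 [ 0.5066 -0.0546  0.0858] F [-1.6437 -0.7986  8.0197] Ftool [-0.5673  1.7334 -8.0206] M [-0.2963  0.3619  0.0916] eff6 0.18048946280032396
```

{"name": "play_rows", "arguments": {
  "deltas": [
    [[0,0,0,0,0,0.05],[0,0,0,0,0,0.1],[0,0,0,0,0,0.15],[0,0,0,0,0,0.2],[0,0,0,0,0,0.2],[0,0,0,0,0,0.2]]
  ]
}}

```text
time: 14.1
tcp_pos: [0.5066, -0.0546, 0.0858]
tool_rot: [-3.141, -0.001, -1.0]
contact_force: [-0.5, -2.8, 7.3]
width: 0.0302
```

```bash
python3 s.py
```

```text
t 14.10 yaw -57.27deg Tz -0.080 w 0.0302 q6 2.413 [ 0.5066 -0.0546  0.0858] F [-0.4811 -2.8216  7.3205] Ftool [ 2.1182  1.9277 -7.3198] M [-0.3554  0.144  -0.0801] eff6 0.0018989808449987322
```

{"name": "play_rows", "arguments": {
  "deltas": [
    [[0,0,0,0,0,0.05],[0,0,0,0,0,0.1],[0,0,0,0,0,0.114],[0,0,0,0,0,0.114],[0,0,0,0,0,0.114],[0,0,0,0,0,0.114]]
  ]
}}

```text
time: 14.7
tcp_pos: [0.5066, -0.0546, 0.0858]
tool_rot: [-3.141, -0.001, -1.113]
contact_force: [-1.1, -2.4, 5.5]
width: 0.0309
```

```bash
python3 s.py
```

```text
t 14.70 yaw -63.79deg Tz 0.006 w 0.0309 q6 2.527 [ 0.5066 -0.0546  0.0858] F [-1.1212 -2.3519  5.4912] Ftool [ 1.6182  2.0419 -5.4912] M [-0.2699  0.2382  0.0057] eff6 0.011172798404004425
```

Readings are noisy, so I check independently: if this is contact 4, a 6° nudge clockwise should meet only the click torque. At contact 5 it would meet the stop. 6° is too little to leave the click.

{"name": "play_rows", "arguments": {
  "deltas": [
    [[0,0,0,0,0,0.03],[0,0,0,0,0,0.06],[0,0,0,0,0,0.09],[0,0,0,0,0,0.105],[0,0,0,0,0,0.105],[0,0,0,0,0,0.105]]
  ]
}}

```text
time: 15.3
tcp_pos: [0.5066, -0.0546, 0.0858]
tool_rot: [-3.141, -0.001, -1.218]
contact_force: [-1.0, -1.8, 6.1]
width: 0.031
```

```bash
python3 s.py
```

```text
t 15.30 yaw -69.79deg Tz 0.196 w 0.0310 q6 2.632 [ 0.5066 -0.0546  0.0858] F [-1.0326 -1.7641  6.1258] Ftool [ 1.3026  1.5749 -6.1259] M [-0.363   0.2346  0.1958] eff6 0.24322014302015305
```

{"name": "play_rows", "arguments": {
  "deltas": [
    [[0,0,0,0,0,0],[0,0,0,0,0,0]]
  ]
}}

```text
time: 15.5
tcp_pos: [0.5066, -0.0546, 0.0859]
tool_rot: [-3.141, -0.001, -1.218]
contact_force: [-0.3, -1.7, 5.6]
width: 0.0308
```

```bash
python3 s.py
```

```text
t 15.50 yaw -69.79deg Tz 0.209 w 0.0308 q6 2.632 [ 0.5066 -0.0546  0.0859] F [-0.3414 -1.7006  5.5525] Ftool [ 1.4818  0.9044 -5.5521] M [-0.3341  0.2218  0.2091] eff6 0.20893487613648176
```

{"name": "play_rows", "arguments": {
  "deltas": [
    [[0,0,0,0,0,0],[0,0,0,0,0,0]]
  ]
}}

```text
time: 15.7
tcp_pos: [0.5066, -0.0546, 0.0858]
tool_rot: [-3.141, -0.001, -1.218]
contact_force: [-0.4, -1.7, 6.9]
width: 0.0306
```

```bash
python3 s.py
```

```text
t 15.70 yaw -69.79deg Tz 0.245 w 0.0306 q6 2.632 [ 0.5066 -0.0546  0.0858] F [-0.4283 -1.6791  6.9081] Ftool [ 1.4322  0.978  -6.9077] M [-0.3103  0.2382  0.2452] eff6 0.20883159711956978
```

Only the click torque (~0.2), so this is contact 4. I return to the click centre, release and rise.

{"name": "play_rows", "arguments": {
  "deltas": [
    [[0,0,0,0,0,-0.03],[0,0,0,0,0,-0.06],[0,0,0,0,0,-0.09],[0,0,0,0,0,-0.105],[0,0,0,0,0,-0.105],[0,0,0,0,0,-0.105]]
  ]
}}

```text
time: 16.3
tcp_pos: [0.5066, -0.0546, 0.0858]
tool_rot: [-3.141, -0.001, -1.113]
contact_force: [-1.2, -1.9, 6.7]
width: 0.0308
```

{"name": "play_rows", "arguments": {
  "deltas": [
    [[0,0,0,0,0,0],[0,0,0,0,0,0],[0,0,0,0,0,0],[0,0,0,0,0,0],[0,0,0,0,0,0],[0,0,0,0,0,0],[0,0,-0.02,0,0,0],[0,0,-0.05,0,0,0],[0,0,-0.08,0,0,0],[0,0,-0.1,0,0,0],[0,0,-0.1,0,0,0],[0,0,-0.1,0,0,0]]
  ],
  "fingers": 0.8
}}

```text
time: 17.5
tcp_pos: [0.5063, -0.0545, 0.1851]
tool_rot: [-3.141, -0.0, -1.113]
contact_force: [-0.3, -0.2, -0.7]
width: 0.0769
```

```bash
python3 s.py
```

```text
t 17.50 yaw -63.78deg Tz -0.001 w 0.0769 q6 2.527 [ 0.5063 -0.0545  0.1851] F [-0.3133 -0.2398 -0.6668] Ftool [0.0767 0.3872 0.6667] M [ 0.0582  0.0039 -0.001 ] eff6 -2.4105671059260203e-05
```

{"name": "play_rows", "arguments": {
  "deltas": [
    [[0.005,0.002,0,0,0,-0.134],[0.01,0.005,0,0,0,-0.268],[0.015,0.0075,0,0,0,-0.402],[0.02,0.01,0,0,0,-0.537],[0.025,0.0125,0,0,0,-0.671],[0.03,0.015,0,0,0,-0.805],[0.035,0.0175,0,0,0,-0.939],[0.04,0.02,0,0,0,-1.074],[0.045,0.0225,0,0,0,-1.208],[0.05,0.025,0,0,0,-1.342],[0.055,0.0275,0,0,0,-1.476],[0.06,0.03,0,0,0,-1.61],[0.065,0.0325,0,0,0,-1.745],[0.07,0.035,0,0,0,-1.879],[0.075,0.0375,0,0,0,-2.013],[0.08,0.04,0,0,0,-2.147],[0.085,0.0425,0,0,0,-2.281],[0.09,0.045,0,0,0,-2.416],[0.095,0.047,0,0,0,-2.55],[0.0991,0.0488,0,0,0,-2.684]]
  ],
  "fingers": -1
}}

```text
time: 19.5
tcp_pos: [0.5059, -0.165, 0.1836]
tool_rot: [-3.14, -0.001, 1.576]
contact_force: [-0.1, -0.2, -0.2]
width: -0.0003
```

{"name": "play_rows", "arguments": {
  "deltas": [
    [[0,0,0,0,0,0],[0,0,0,0,0,0],[0,0,0,0,0,0]]
  ]
}}

```text
time: 19.8
tcp_pos: [0.5062, -0.1646, 0.1848]
tool_rot: [-3.141, -0.0, 1.568]
contact_force: [0.1, -0.3, 0.4]
width: 0.0003
```

Run:
```python
from h import *
s=robot.read_state(); im=np.ascontiguousarray(capture("wrist")[:,:,::-1]); cv2.imwrite("pics/w3.png",im)
print(s["tcp_pos"],s["tool_rot"],s["width"])
g=cv2.cvtColor(im,6); m=(g<60).astype(np.uint8); n,l,st,ce=cv2.connectedComponentsWithStats(m)
for i in range(1,n):
    if 200<st[i,4]<20000: print(st[i],ce[i],ray("wrist",ce[i],.0755,s))
print(proj("wrist",(.506,-.1327,.0755),s),proj("wrist",(.5065,-.0547,.09),s))
```

```text
[ 0.5062 -0.1646  0.1848] [-3.141  -0.0003  1.5676] 0.000255349942670375
[551   0  20 142 401] [560.1845  69.0424] [ 0.644  -0.0605  0.0755]
[ 286   21   61   72 1517] [315.6671  62.0442] [ 0.5064 -0.0564  0.0755]
[494  25  45  27 224] [507.8036  43.3616] [ 0.6128 -0.0473  0.0755]
[ 144   52   48   52 1319] [167.2964  77.8097] [ 0.4223 -0.0643  0.0755]
[297 187  37  17 612] [315.0278 195.0752] [ 0.5058 -0.1313  0.0755]
[611 289  29 122 569] [623.5431 347.6889] [ 0.7183 -0.2378  0.0755]
[315.4138 197.3304] [315.85    53.5449]
```

View pics/w3.png

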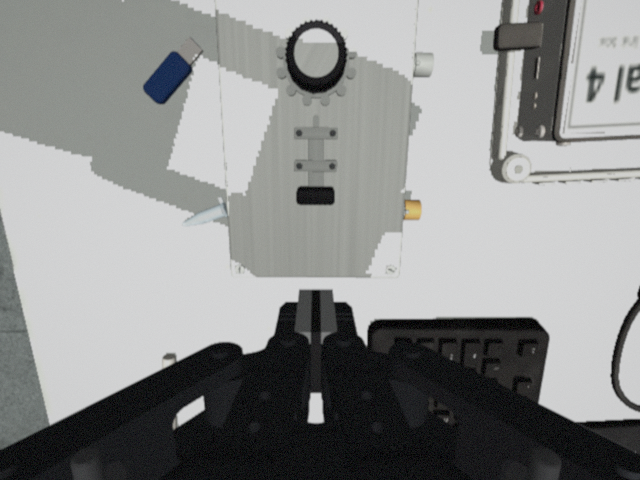

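The picture shows the tab at rows 187–204, column 315: rear edge y≈-0.137, x≈0.506, as predicted. I descend behind it with the fingers shut.

{"name": "play_rows", "arguments": {
  "deltas": [
    [[0,0,0.03,0,0,0],[0,0,0.06,0,0,0],[0,0,0.085,0,0,0],[0,0,0.1,0,0,0],[0,0,0.103,0,0,0],[0,0,0.103,0,0,0],[0,0,0.103,0,0,0]]
  ]
}}

```text
time: 20.55
tcp_pos: [0.507, -0.1651, 0.0837]
tool_rot: [3.14, 0.001, 1.571]
contact_force: [-0.0, -0.5, 0.2]
width: -0.0001
```

```bash
python3 s.py
```

```text
t 20.55 yaw 89.99deg Tz -0.022 w -0.0001 q6 -0.362 [ 0.507  -0.1651  0.0837] F [-0.0371 -0.4535  0.2146] Ftool [-0.4537 -0.0367 -0.2144] M [-0.0174 -0.0124 -0.0218] eff6 0.015208051772788167
```

{"name": "play_rows", "arguments": {
  "deltas": [
    [[0.003,0,0,0,0,0],[0.006,0,0,0,0,0],[0.009,0,0,0,0,0],[0.012,0,0,0,0,0],[0.014,0,0,0,0,0],[0.016,0,0,0,0,0],[0.018,0,0,0,0,0],[0.019,0,0,0,0,0],[0.019,0,0,0,0,0]]
  ]
}}

```text
time: 21.45
tcp_pos: [0.5064, -0.1458, 0.0823]
tool_rot: [-3.142, -0.0, 1.571]
contact_force: [0.4, -0.1, -0.2]
width: -0.0001
```

```bash
python3 s.py
```

```text
t 21.45 yaw 90.00deg Tz -0.014 w -0.0001 q6 -0.329 [ 0.5064 -0.1458  0.0823] F [ 0.3963 -0.0807 -0.2087] Ftool [-0.0807  0.3963  0.2087] M [-0.0818 -0.0532 -0.014 ] eff6 0.049225942930206656
```

{"name": "play_rows", "arguments": {
  "deltas": [
    [[0.001,0,0,0,0,0],[0.002,0,0,0,0,0],[0.003,0,0,0,0,0],[0.004,0,0,0,0,0]]
  ]
}}

```text
time: 21.85
tcp_pos: [0.5064, -0.1418, 0.0823]
tool_rot: [3.142, 0.0, 1.571]
contact_force: [0.4, -2.0, -0.4]
width: -0.0001
```

{"name": "play_rows", "arguments": {
  "deltas": [
    [[0.001,0,0,0,0,0],[0.002,0,0,0,0,0],[0.003,0,0,0,0,0]]
  ]
}}

```text
time: 22.15
tcp_pos: [0.5064, -0.1394, 0.0824]
tool_rot: [3.141, 0.001, 1.571]
contact_force: [0.8, -13.6, 0.5]
width: -0.0
```

{"name": "play_rows", "arguments": {
  "deltas": [
    [[0.001,0,0,0,0,0],[0.002,0,0,0,0,0]]
  ]
}}

```text
time: 22.35
tcp_pos: [0.5064, -0.139, 0.0827]
tool_rot: [3.141, 0.005, 1.571]
contact_force: [-0.4, -28.4, -2.3]
width: -0.0
```

It resists firmly at y=-0.139, where full home was predicted. I back off, rise and check by camera.

{"name": "play_rows", "arguments": {
  "deltas": [
    [[-0.004,0,0,0,0,0],[-0.012,0,0,0,0,0],[-0.025,0,-0.005,0,0,0],[-0.026,0,-0.03,0,0,0],[-0.026,0,-0.06,0,0,0],[-0.026,0,-0.09,0,0,0],[-0.026,0,-0.102,0,0,0],[-0.026,0,-0.102,0,0,0],[-0.026,0,-0.102,0,0,0],[-0.026,0,-0.102,0,0,0]]
  ]
}}

```text
time: 23.35
tcp_pos: [0.5059, -0.1629, 0.1826]
tool_rot: [-3.14, -0.001, 1.571]
contact_force: [0.8, 0.5, -0.2]
width: -0.0001
```

Run:
```python
from h import *
s=robot.read_state(); im=np.ascontiguousarray(capture("wrist")[:,:,::-1]); cv2.imwrite("pics/w4.png",im)
print(s["time"],s["tcp_pos"],s["tool_rot"],s["contact_force"])
g=cv2.cvtColor(im,6); m=(g<60).astype(np.uint8); n,l,st,ce=cv2.connectedComponentsWithStats(m)
for i in range(1,n):
    if 200<st[i,4]<20000 and 280<ce[i][0]<350: print(st[i],ce[i],ray("wrist",ce[i],.0755,s))
a=cv2.imread("pics/w3.png")[0:230,200:430]; b=im[0:230,200:430]
cv2.imwrite("pics/cmp.png",cv2.resize(np.hstack([a,b]),None,fx=1.7,fy=1.7,interpolation=2))
```

```text
23.35 [ 0.5059 -0.1629  0.1826] [-3.1395 -0.0008  1.5707] [ 0.7925  0.4579 -0.1983]
[ 287   24   62   72 1526] [317.0511  64.7516] [ 0.5063 -0.0563  0.0755]
[298 176  38  17 625] [316.2384 184.0912] [ 0.5059 -0.1225  0.0755]
```

View pics/cmp.png

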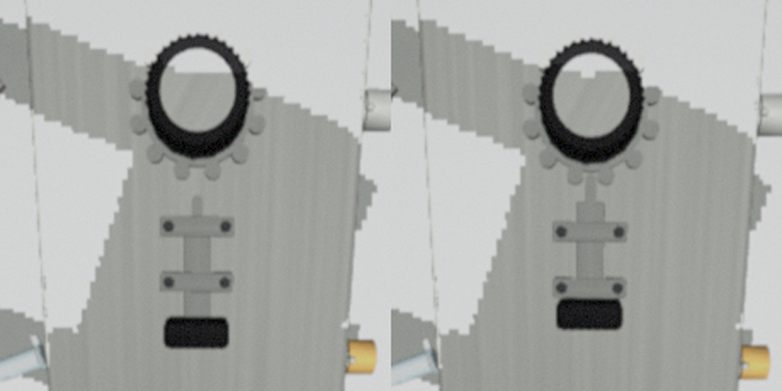

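The tab moved 8.8 mm (-0.1313 to -0.1225; 9 expected), and the nose sits between two teeth. The robot is clear, so I hand in.

```bash
python3 -c "
from cell import robot; print(robot.sign_off())"
```

```text
the job is handed in; nothing more can be done
None
```

The attenuator should now be at contact 4, four clicks clockwise from its anticlockwise stop, with the lock pushed home. I handed the job in at about 23 s, with the robot clear of everything.

- **End stop:** I turned the knob anticlockwise one click and met the stop. Three readings there gave 0.34 to 0.44 Nm, against at most about 0.2 Nm for a click. The last joint's own effort read up to 0.54, just under the 0.55 Nm limit.
- **Four clicks:** I turned the knob 120° clockwise. The wrist torque was close to zero at every 30° position, so the knob did not slip in the grip.
- **Check of the count:** a 6° nudge clockwise at the fourth click met only about 0.2 Nm, so the knob was not against the far stop. I returned it to the click centre before letting go.
- **Lock:** the tab stopped firmly, with the push peaking at about 28 N. The camera shows it moved 8.8 mm of the nominal 9 mm, with the nose between two teeth.
- **Small things:** nothing on the bench was touched, judging by the moves made. I did not re-measure where each thing lies at the end.

**Reading that disagreed:** single torque readings were noisy, roughly ±0.1 Nm. One reading past the second click was 0.30 Nm, higher than a click should give. That is why I made the nudge check before releasing the knob.

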